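Hold the bore probe centred in the gauge block

TASK

Draw the slide jaw of the fixture all the way back by its post, so that its tongue uncovers the bore of the aluminium gauge block. Then take the slim bore probe (round straight grip, thin stem) out of the rack and lower it tip down, upright, through the middle of the bore until the tip has come out about 20 mm below the block, hanging free above the fixture's base, never letting it touch the block or the fixture. Finish while still holding it there, still and centred; leave the block seated and everything else where it is.

Things in the scene. Friction and masses are not known exactly. Their poses are not given: they have to be found in the camera images.
- fixture: Fixed slide-jaw fixture of dark steel, 120 mm across (its x) and 225 mm long (its y, from -170 to +55 mm). Origin on the table under the middle of the seated block; z up. Base plate 12 mm thick; on it two rails, tops at 52 mm, 70 mm apart, with an open well between them; the block rests on the rails. Fixed jaw at +y, from y = 31 to 51 mm, top at 102 mm (106 mm over its screw heads). The slide jaw moves along the fixture's -y.
- jaw (a joint): Slide jaw's travel in m: 0 = fully forward (tongue over the bore; starts at 0 to 0.012), 0.065 = fully back against its stop (it counts as back from 0.055). It slides along the fixture's -y with about 2.5 N friction and stays where left. Jaw body 90 mm wide, 60 mm long, top 98 mm above the table; its tongue, 40 mm wide and 8 mm thick, top at 102 mm, reaches over the block 2 mm above it.
- jaw_post (a point): Grasp point on the slide jaw's upright round steel post, on its axis: 16 mm diameter, from 98 to 153 mm above the table; this point is 130 mm above the table, moves with the jaw, axes as the fixture's.
- bore_top (a point): Centre of the upper mouth of the bore of the matte aluminium gauge block (90 x 60 x 40 mm, loose, 0.5 kg, long side along the fixture's x, lying in the fixture, top 92 mm above the table). The bore is vertical, 24 mm diameter, through the middle; at first covered by the jaw's tongue. z up.
- bore_bottom (a point): Centre of the lower mouth of the same bore, 40 mm straight below bore_top, 52 mm above the table and 40 mm above the fixture's base plate.
- probe_grip (a point): Centre of the grip of the bore probe (about 0.12 kg), which hangs upright by its collar in one of the three rack holes: grip a straight aluminium cylinder 22 mm diameter, 50 mm high with two thin dark bands; below it a collar 30 mm diameter, 6 mm thick, then a steel stem 8 mm diameter, 100 mm long. This point is 31 mm above the collar's underside, 131 mm above the tip, 25 mm below the top. z along the probe, up.
- probe_tip (a point): Lower end of the probe's stem, on its axis, 131 mm below probe_grip; 15 mm above the table while in the rack. z up along the probe.
- rack: Fixed wooden gauge rack 260 mm (its x) by 90 mm (its y), top plate 115 mm above the table, with three 18 mm holes in a row along its x at -80, 0, +80 mm; origin on the table under the middle hole. Which gauge hangs in which hole varies.
- plug_gauge: Bystander in the rack: short thick steel head, 36 mm diameter and 22 mm high over the plate, on a 14 mm plug. Origin 100 mm below the head's underside.
- thread_gauge: Bystander in the rack: T-handle gauge, collar 28 mm diameter, cross bar 60 mm long and 12 mm thick, its top 43 mm above the rack's plate. Origin 100 mm below the collar's underside.
- bolt: Bystander: blued rotor bolt standing on its hexagonal head, 78 mm tall. Origin under the head.
- nut_a: Bystander: silver locking nut, 26 mm across, 14 mm high, lying between fixture and rack. Origin underneath.
- nut_b: Bystander: the like silver locking nut, lying beyond the fixture. Origin underneath.
- ratchet: Bystander: ratchet with a red handle, about 200 mm long, lying beyond the rack. Origin underneath, about its middle.
- thread_oil: Bystander: small white bottle, 44 mm diameter, 110 mm high, to the right of the fixture. Origin underneath.
Things that resemble listed ones, but are neither listed nor needed, are in the scene too. Leave any purple or yellow look-alike of the part that bears probe_grip alone.

How it is judged:
By the outcome, as a careful person would: the job done as asked, in the order asked, and still so for the second after the job is handed in, while the arm keeps its last pose, push and grip.
It also fails if it takes over 48 s, if anything falls off the work surface, if the arm or the gripper's body presses on something with over 40 N, if the wrist force passes 120 N, or if a joint passes its speed limit or range.

ROBOT

A 6-joint arm with a two-finger parallel gripper is mounted at the origin on the work surface. World frame = base frame: x ahead of the robot, y to its left, z up, the work surface at z = 0. Lengths are in m, angles in degrees, forces in N, time in s.
With the tool pointing down it reaches from about 0.25 to 0.725 m from the base axis. Payload 9.7 kg.
Tool frame: the origin (TCP) lies at the very end of the fingers, on their centre line; the grasp point (between the pads) lies 19 mm behind it; z points along the fingers, y is the direction in which the jaws open and shut (so a half turn about z gives the same grasp; the last joint's range is limited). The gripper opens to 85 mm and grips with 20 to 120 N. Pads are 22 mm wide; open, the fingers measure 114 mm over their backs; the gripper's body (76 mm by 85 mm) begins 54 mm behind the grasp point. The pads swing forward as they close: fully open they stand 13 mm farther back than shut.
Start: joints at [-72.536, 4.979, 10.078, 95.1, 0, 90], TCP at [0.165, -0.525, 0.231] pointing down, gripper open.
Joint ranges: [-179.16, 179.16], [-48.56, 103.87], [-65.8, 70.77], [-126.05, 130.52], [-82.76, 87.17], [-180, 180]. Speed limits (degrees/s): [127.2, 127.2, 147.25, 180, 180, 180].

INTERFACE

Orientations are given as [roll, pitch, yaw] about the fixed x, y, z axes, in that order (R = Rz(yaw) Ry(pitch) Rx(roll)).
In Python, from workcell import bot, camera, ticket gives the robot as it stands.
- The arm moves only by the shell command python3 -m jog 'ROWS' [FORCE]. ROWS is a JSON object of lists of equal length, an entry for each row: "turn": the turn, a rotation vector about the world's x, y, z each as a share of 8 degrees, from -1 to 1, a list of three; "delta_pos": the shift along the world's x, y, z each as a share of 50 mm, from -1 to 1, a list of three; "hand": the opening, from -1 (shut) to 1 (fully open). A call has exactly 10 rows; each row shifts and turns the commanded pose from where the row before left it; what a row does not reach is not made up. A row lasts 1/10 s, in which the tool goes at most 50 mm and 8.59 degrees, less where a joint would pass 70% of its speed; a pose out of reach is approached as far as the arm can. A call with a number of a shift or a turn outside -1 to 1 is refused whole. A call with a gripper value outside its range is refused whole. The fingers move at their own pace and stop on an object; FORCE is the grip in N (left out, the last holds). Time passes only in rows, so rows that do not move let the fingers close, or fill a call up. It gives the time, the measured TCP pose, the force and the opening at its end, in the units of the state.
- bot.get_obs(): the state, without advancing time (a new reading comes with each control period).
- camera(name): name is "scene" or "top" or "wrist"; returns a dict with "frame" (480x640x3 uint8, red, green, blue), "range_z" (480x640 float32, m along the optical axis (not along the pixel's ray), 0 where there is no reading), "fx", "fy", "cx", "cy" (pixels), "extrinsics" (4x4, takes a point from world to camera coordinates); the wrist camera has in their place "mount" (4x4, takes a point from camera to tool coordinates, whose origin is the TCP and whose axes are the flange's). Camera axes: x right, y up, looking along -z (the intrinsics and any distortion apply to the point x, -y, -z); pixel columns grow to the right and rows downward; lengths in m; the calibration is good to about 2 mm. A picture is of the moment at which its call begins: read the wrist's pose just before it.
- ticket.job_done(): hands the job in, once; it reports no verdict.
The state is a dict: "time": time; "q": joint angles; "qd": joint speeds; "joint_efforts": joint torques, N m; "ee_pos": TCP position; "tcp_rot": TCP orientation; "wrist_force": force on the tool from outside, world axes, zero at the start; "torque": the same for the moment, N m; "opening": finger opening in m.
Only numpy, scipy, OpenCV 4.12 (cv2) and the standard library are available. Lean on these libraries where they do the work, as an engineer would, in place of code of your own. Each camera call takes 0.05 s, during which the arm holds its last target.

## Working session

There is one attempt and no reset: what is moved stays moved. The work goes in short steps, Python scripts to look and compute and a shell command to move; the robot and the scene stay as the last step left them, time stands still between calls to the robot, and variables do not carry over. Pictures are saved under pics/ and viewed, and the job is handed in when it is done.

```bash
ls; mkdir -p pics
cat > h.py <<'E'
import numpy as np, cv2
from workcell import bot, camera, ticket
from scipy.spatial.transform import Rotation as R
def grab(n,name):
    s=bot.get_obs(); c=camera(n); c['obs']=s
    np.savez('pics/'+name+'.npz',**{k:v for k,v in c.items() if k!='obs'},pos=s['ee_pos'],rot=s['tcp_rot'])
    cv2.imwrite('pics/'+name+'.png',c['frame'][:,:,::-1]); return c
def load(name): return dict(np.load('pics/'+name+'.npz'))
def c2w(c):
    if 'extrinsics' in c: return np.linalg.inv(c['extrinsics'])
    T=np.eye(4);T[:3,:3]=R.from_euler('xyz',c['rot'],degrees=True).as_matrix();T[:3,3]=c['pos']
    return T@c['mount']
def pt(c,u,v,z=None):
    T=c2w(c); d=np.array([(u-c['cx'])/c['fx'],-(v-c['cy'])/c['fy'],-1.])
    if z is None:
        r=c['range_z'][int(round(v)),int(round(u))]; return (T@np.r_[d*r,1])[:3]
    w=T[:3,:3]@d; o=T[:3,3]; return o+w*(z-o[2])/w[2]
def crop(name,u0,v0,u1,v1,k,out):
    im=cv2.imread('pics/'+name+'.png')[v0:v1,u0:u1]
    cv2.imwrite('pics/'+out+'.png',cv2.resize(im,None,fx=k,fy=k,interpolation=cv2.INTER_CUBIC))
E
python3 - <<'E'
from h import *
for n in ['scene','top','wrist']:
    c=grab(n,n+'0'); print(n,c['fx'],c['cx'],c.keys())
s=bot.get_obs();print(s)
print(np.round(c2w(load('top0')),3),np.round(load('wrist0')['mount'],3))
E
```

```text
pics
scene 487.8355514101678 324.3078912986652 dict_keys(['frame', 'range_z', 'fx', 'fy', 'cx', 'cy', 'extrinsics', 'obs'])
top 581.632254093855 316.17033483061107 dict_keys(['frame', 'range_z', 'fx', 'fy', 'cx', 'cy', 'extrinsics', 'obs'])
wrist 369.774779663283 316.34003922752987 dict_keys(['frame', 'range_z', 'fx', 'fy', 'cx', 'cy', 'mount', 'obs'])
{'time': 0.15, 'q': array([-7.25377183e+01,  5.00296278e+00,  1.00449670e+01,  9.51005500e+01,
        1.65481473e-03,  8.99982314e+01]), 'qd': array([-0.04252559, -0.07711924,  0.12848756, -0.00404211, -0.007602  ,
        0.04175248]), 'joint_efforts': array([ 1.02565027e-03, -5.20761502e+01,  4.65045154e+01,  1.38711723e-02,
        3.64063987e-05, -4.34894361e-06]), 'ee_pos': array([ 0.16499576, -0.52447599,  0.23075531]), 'tcp_rot': array([-1.79941454e+02, -1.65662109e-03,  1.74640487e+01]), 'wrist_force': array([ 0.76732986, -0.38462948, -0.63511165]), 'torque': array([-0.00454808,  0.0046625 ,  0.02820803]), 'opening': 0.08518984215236466}
[[ 0.007  0.998 -0.068  0.479]
 [-1.     0.006 -0.011  0.011]
 [-0.011  0.068  0.998  1.584]
 [ 0.     0.     0.     1.   ]] [[ 0.001  0.966  0.26   0.066]
 [ 1.    -0.001 -0.001  0.   ]
 [-0.     0.26  -0.966 -0.143]
 [ 0.     0.     0.     1.   ]]
```

View pics/scene0.png

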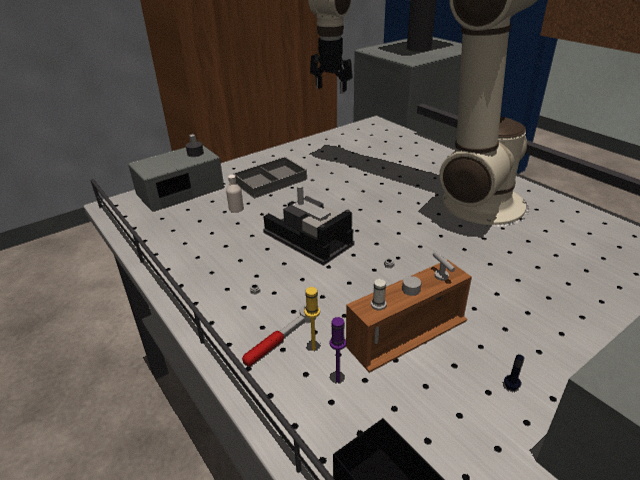

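View pics/top0.png

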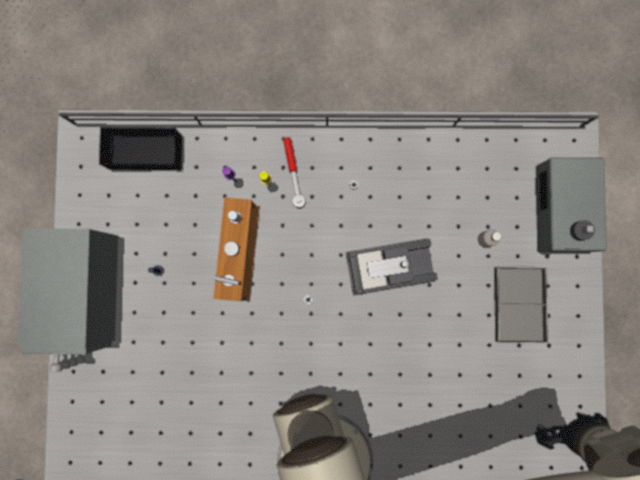

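View pics/wrist0.png

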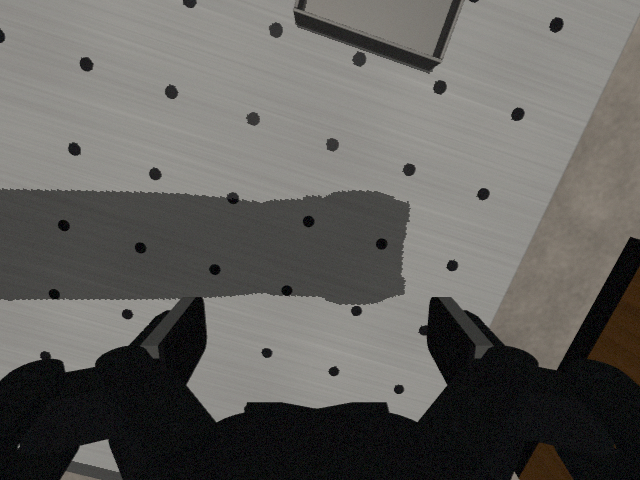

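The scene and top views show the fixture at top (390,267), its post at about (404,265), and the rack at (235,248). There are three probe-like items in the top view: silver at (234,216) in the rack, yellow at (265,177) and purple at (229,173). The silver one in the rack fits the description. I'll check it in crops.

Run:
```python
from h import *
crop('top0',340,232,440,302,8,'c_fix'); crop('top0',205,190,265,305,5,'c_rack'); crop('scene0',340,240,480,370,5,'c_rs')
```

```text
(no output)
```

View pics/c_fix.png

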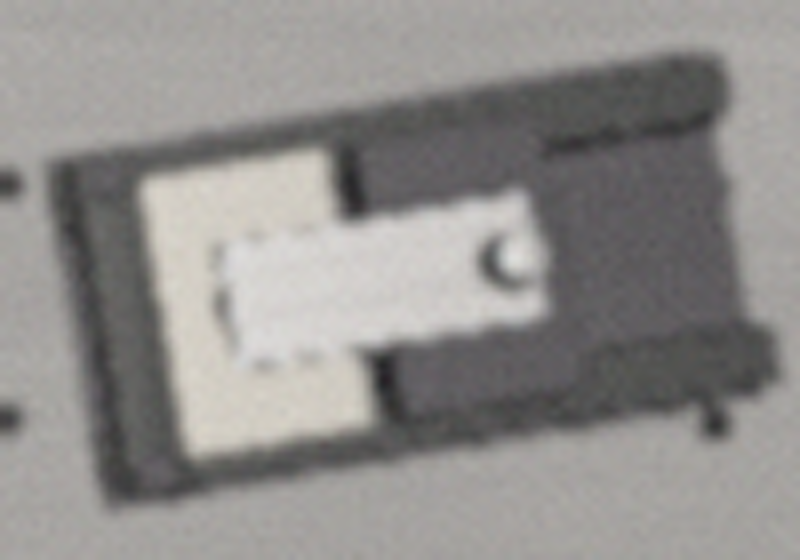

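View pics/c_rack.png

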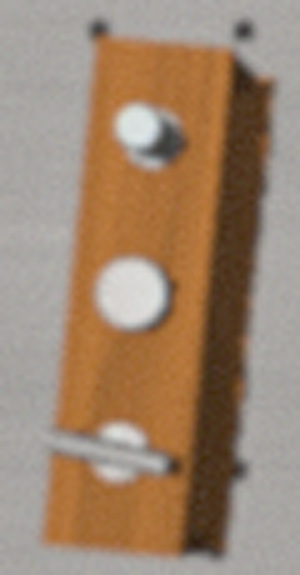

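View pics/c_rs.png

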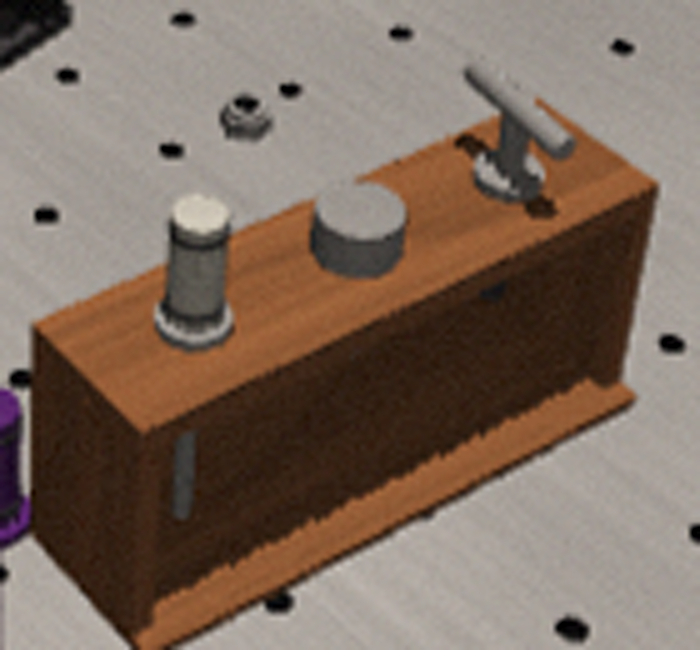

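The crop confirms it: the silver probe, with a round grip, two bands and a collar, is in the end hole at scene (379,290) and top (234,216). Next are the positions.

Run:
```python
from h import *
c=load('top0')
f=lambda x,y:(340+x/8,232+y/8)
P={k:pt(c,*f(*v),z)[:2] for k,v,z in [('TL',(135,180),.092),('TR',(332,148),.092),('BR',(375,425),.092),('BL',(190,460),.092),('post',(515,258),.153),('T1',(215,240),.102),('T2',(238,365),.102),('R1',(530,190),.1),('R2',(548,318),.1),('fl1',(55,165),.05),('fl2',(110,505),.05)]}
for k,v in P.items(): print(k,np.round(v,4))
print('block c',(P['TL']+P['TR']+P['BR']+P['BL'])/4)
g=lambda x,y:(205+x/5,190+y/5)
for k,v,z in [('probetop',(138,126),.171),('collar',(152,138),.121),('plug',(132,293),.137),('thr',(117,450),.121)]:
    print(k,np.round(pt(c,*g(*v),z),4))
# depth check
for n,(u,v) in {'post':f(515,258),'probe':g(138,126),'block':f(170,300)}.items(): print(n,pt(c,u,v))
yd=(P['TL']+P['BL']-P['TR']-P['BR']);print(np.degrees(np.arctan2(yd[1],yd[0])))
xd=(P['TL']+P['TR']-P['BL']-P['BR']);print(np.degrees(np.arctan2(xd[1],xd[0])))
```

```text
TL [ 0.5458 -0.0769]
TR [ 0.5564 -0.14  ]
BR [ 0.468  -0.1537]
BL [ 0.4564 -0.0947]
post [ 0.5198 -0.1899]
T1 [ 0.5264 -0.1018]
T2 [ 0.4867 -0.1091]
R1 [ 0.543  -0.2022]
R2 [ 0.5023 -0.2078]
fl1 [ 0.5524 -0.053 ]
fl2 [ 0.4409 -0.0714]
block c [ 0.50664553 -0.11632352]
probetop [0.6365 0.2318 0.171 ]
collar [0.636  0.2324 0.121 ]
plug [0.5565 0.2387 0.137 ]
thr [0.4782 0.2474 0.121 ]
post [ 0.51974848 -0.18951031  0.15602835]
probe [0.63680461 0.23219694 0.1683527 ]
block [ 0.50745637 -0.08838225  0.08920972]
100.31706419762226
10.011702489938967
```

```bash
python3 -m jog '{"delta_pos":[[0.5,0.47,0],[0.75,0.66,0],[0.75,0.66,0],[0.75,0.66,0],[0.75,0.66,0],[0.75,0.66,0],[0.75,0.66,0],[0.75,0.66,0],[0.7,0.6,0],[0.35,0.3,0]],"turn":[[0,0,-0.1],[0,0,-0.1],[0,0,-0.1],[0,0,-0.1],[0,0,-0.1],[0,0,-0.1],[0,0,-0.1],[0,0,-0.1],[0,0,-0.1],[0,0,-0.03]],"hand":[1,1,1,1,1,1,1,1,1,1]}' 30
python3 - <<'E'
from h import *
c=grab('wrist','wrist1'); s=bot.get_obs(); print(s['ee_pos'],s['tcp_rot'])
E
```

```text
time: 1.15
ee_pos: [0.5071, -0.2225, 0.2307]
tcp_rot: [-180.0, 0.0, 10.1]
wrist_force: [-0.6, 0.0, -0.2]
opening: 0.0852
[ 0.50834095 -0.22143231  0.23027085] [-1.79916867e+02 -5.50482664e-03  1.02035685e+01]
```

View pics/wrist1.png

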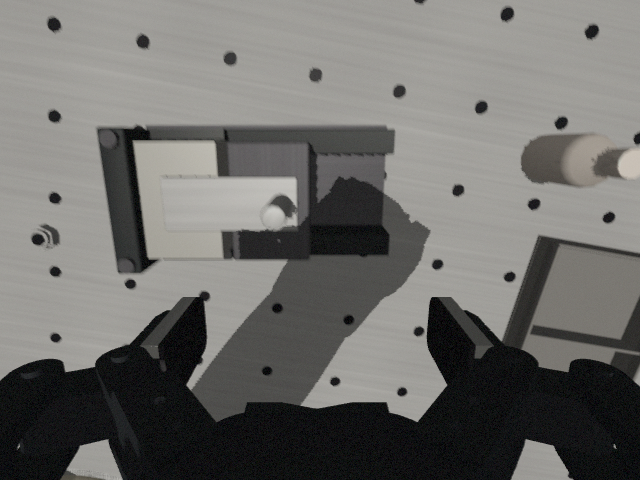

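The wrist view shows the post top at about (272,216). The block's visible corners are (134,141), (216,141) and (146,259).

Run:
```python
from h import *
c=load('wrist1'); c['pos']=c['pos']
print('post',pt(c,272,216,.153),pt(c,272,214))
P=[pt(c,*p,.092) for p in [(134,141),(216,141),(222,259),(146,259)]]
print(np.round(P,4),np.mean(P,0))
crop('wrist1',90,110,320,280,3.4,'c_w1')
```

```text
post [ 0.52431239 -0.19245001  0.153     ] [ 0.52570481 -0.19234023  0.15381834]
[[ 0.5487 -0.0791  0.092 ]
 [ 0.5594 -0.1385  0.092 ]
 [ 0.4695 -0.153   0.092 ]
 [ 0.4587 -0.0932  0.092 ]] [ 0.50908075 -0.11595662  0.092     ]
```

View pics/c_w1.png

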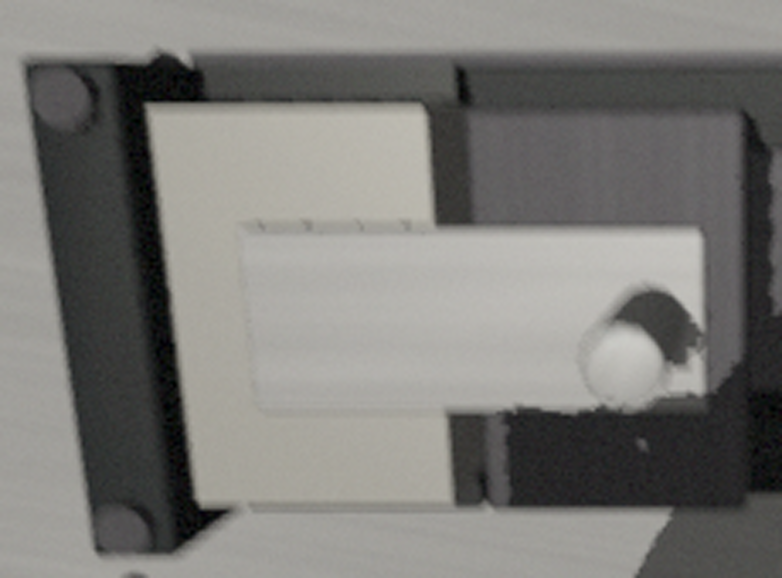

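```bash
python3 -m jog '{"delta_pos":[[0.14,0.3,-0.2],[0.14,0.3,-0.5],[0,0,-0.6],[0,0,-0.6],[0,0,-0.36],[0,0,-0.1],[0,0,0],[0,0,0],[0,0,0],[0,0,0]],"turn":[[0,0,0],[0,0,0],[0,0,0],[0,0,0],[0,0,0],[0,0,0],[0,0,0],[0,0,0],[0,0,0],[0,0,0]],"hand":[1,1,1,1,1,0.5,0,-0.5,-1,-1]}' 30
python3 - <<'E'
from h import *
c=grab('wrist','wrist2'); s=bot.get_obs(); print(s['ee_pos'],s['tcp_rot'],s['wrist_force'])
E
```

```text
time: 2.2
ee_pos: [0.5195, -0.1953, 0.1145]
tcp_rot: [180.0, -0.1, 10.0]
wrist_force: [-1.8, 1.0, 2.9]
opening: 0.0154
[ 0.51953869 -0.19532298  0.11443865] [ 1.79952518e+02 -8.75603105e-02  1.00204994e+01] [-0.81150736  0.65374912  5.26585384]
```

View pics/wrist2.png

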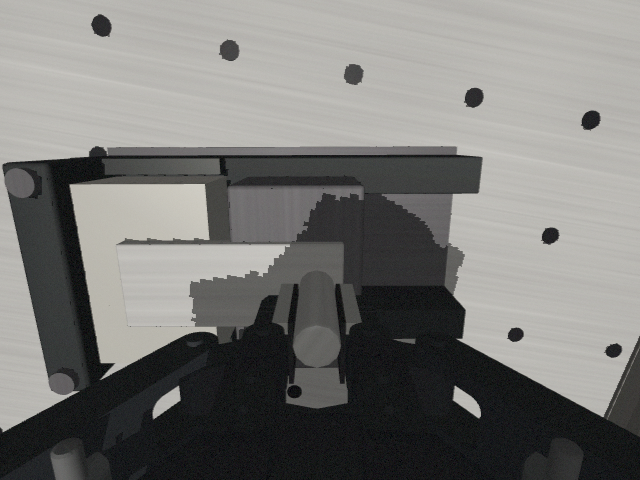

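The pads hold the post at (317,330) with an opening of 15.4 mm. Now I'll pull it along the fixture's -y.

```bash
python3 -m jog '{"delta_pos":[[0.02,-0.1,0],[0.035,-0.2,0],[0.035,-0.2,0],[0.035,-0.2,0],[0.035,-0.2,0],[0.017,-0.1,0],[0.01,-0.06,0],[0.01,-0.06,0],[0,0,0],[0,0,0]],"turn":[[0,0,0],[0,0,0],[0,0,0],[0,0,0],[0,0,0],[0,0,0],[0,0,0],[0,0,0],[0,0,0],[0,0,0]],"hand":[-1,-1,-1,-1,-1,-1,-1,-1,-1,-1]}' 30
```

```text
time: 3.25
ee_pos: [0.5293, -0.25, 0.1144]
tcp_rot: [-179.9, -0.1, 10.1]
wrist_force: [-0.2, 8.9, 8.0]
opening: 0.0156
```

```bash
python3 -m jog '{"delta_pos":[[0.007,-0.04,0],[0.007,-0.04,0],[0.007,-0.04,0],[0,0,0],[0,0,0],[0,0,0],[0,0,0],[0,0,0],[0,0,0],[0,0,0]],"turn":[[0,0,0],[0,0,0],[0,0,0],[0,0,0],[0,0,0],[0,0,0],[0,0,0],[0,0,0],[0,0,0],[0,0,0]],"hand":[-1,-1,-1,-1,-1,-1,-1,-1,-1,-1]}' 30
```

```text
time: 4.25
ee_pos: [0.5293, -0.2501, 0.1143]
tcp_rot: [-179.3, -0.1, 10.3]
wrist_force: [-7.6, 41.0, 15.7]
opening: 0.0153
```

The jaw is against its stop: it has travelled about 55.6 mm from where it started, and the force rose with no motion. Now I'll relax the pull, open and rise.

```bash
python3 -m jog '{"delta_pos":[[-0.01,0.06,0],[-0.01,0.06,0],[0,0,0],[0,0,0],[0,0,0],[0,0,0],[0,0,0],[0,0,0.2],[0,0,0.5],[0,0,0.7]],"turn":[[0,0,0],[0,0,0],[0,0,0],[0,0,0],[0,0,0],[0,0,0],[0,0,0],[0,0,0],[0,0,0],[0,0,0]],"hand":[-1,-1,-1,-0.5,0,0.3,0.5,0.6,0.6,0.6]}' 30
python3 - <<'E'
from h import *
c=grab('top','top1');crop('top1',340,232,440,302,8,'c_fix1')
E
```

```text
time: 5.25
ee_pos: [0.5282, -0.2509, 0.1832]
tcp_rot: [-179.9, 0.1, 10.0]
wrist_force: [0.1, 0.1, 0.1]
opening: 0.0684
```

View pics/c_fix1.png

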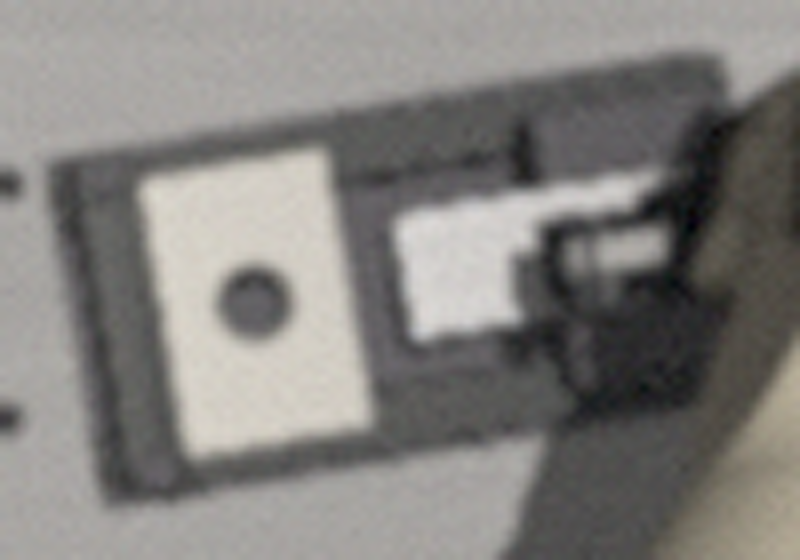

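The bore is uncovered, with its centre at crop (255,302). I'll move above it for a close wrist view on the way to the rack.

```bash
python3 -m jog '{"delta_pos":[[0,0.2,0.5],[-0.06,0.5,0.5],[-0.06,0.7,0.4],[-0.06,0.7,0.1],[-0.06,0.4,0],[0,0.2,0],[0,0,0],[0,0,0],[0,0,0],[0,0,0]],"turn":[[0,0,0],[0,0,0],[0,0,0],[0,0,0],[0,0,0],[0,0,0],[0,0,0],[0,0,0],[0,0,0],[0,0,0]],"hand":[0.6,0.6,0.6,0.6,0.6,0.6,0.6,0.6,0.6,0.6]}' 30
python3 - <<'E'
from h import *
c=grab('wrist','wrist3'); s=bot.get_obs(); print(s['ee_pos'],s['tcp_rot'],s['wrist_force'])
E
```

```text
time: 6.3
ee_pos: [0.5169, -0.117, 0.258]
tcp_rot: [-180.0, 0.0, 10.0]
wrist_force: [-0.0, -0.9, 0.1]
opening: 0.0683
[ 0.5169735  -0.11690287  0.25802481] [-1.79995845e+02  2.29166518e-02  9.96113785e+00] [-0.90098188  1.00683363  0.19811952]
```

View pics/wrist3.png

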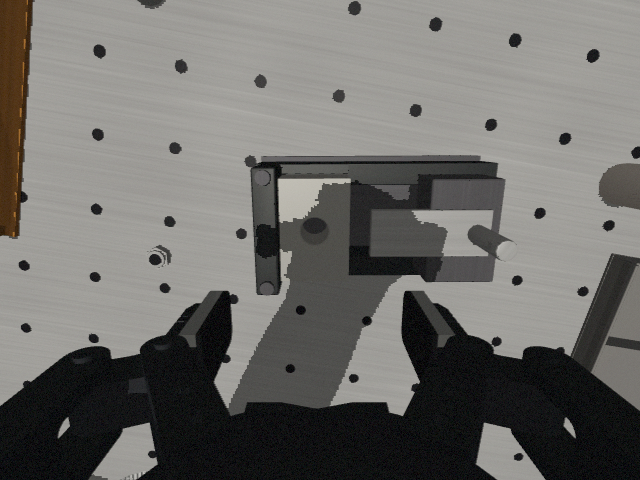

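Run:
```python
from h import *
crop('wrist3',260,165,370,285,5,'c_w3')
```

```text
(no output)
```

View pics/c_w3.png

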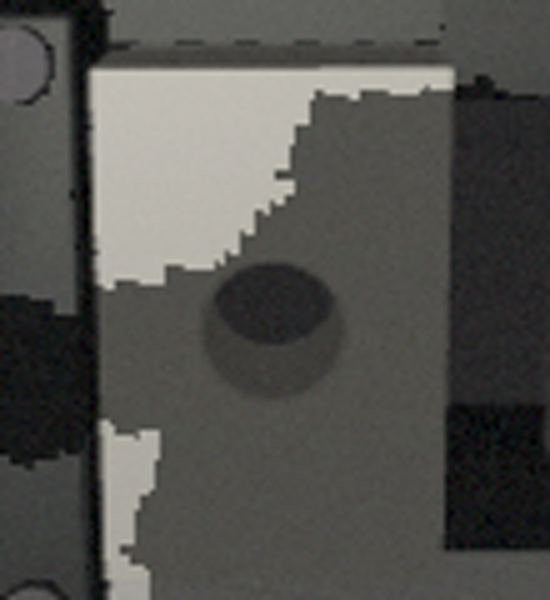

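Run:
```python
from h import *
c=load('wrist3'); print(pt(c,314.9,231.2,.092), pt(c,290,200))
P=[pt(c,260+x/5,165+y/5,.092) for x,y in [(203,331),(346,331),(274,262),(274,400)]]; print(np.linalg.norm(P[0]-P[1]),np.linalg.norm(P[2]-P[3]))
for n in ('top1',):
  c=load(n); print(pt(c,340+255/8,232+302/8,.092))
# yellow/purple tops
c=load('top0')
for p in [(265,177),(229,173),(491,238)]: print(pt(c,*p))
```

```text
[ 0.5084262  -0.11773218  0.092     ] [ 0.53149804 -0.09250706  0.09292969]
0.02458128081479397 0.02439050168736775
[ 0.50694603 -0.11537977  0.092     ]
[0.7339826  0.1551787  0.15584391]
[0.74319167 0.24452855 0.1579097 ]
[ 0.59030536 -0.42045697  0.09219336]
```

```bash
python3 -m jog '{"delta_pos":[[0.15,0.4,0],[0.28,0.8,0],[0.28,0.8,0],[0.28,0.8,0],[0.28,0.8,0],[0.28,0.8,0],[0.28,0.8,0],[0.28,0.8,0],[0.2,0.6,0],[0.1,0.3,0]],"turn":[[0,0,0],[0,0,-0.25],[0,0,-0.25],[0,0,-0.25],[0,0,-0.25],[0,0,-0.25],[0,0,-0.25],[0,0,-0.25],[0,0,-0.1],[0,0,0]],"hand":[0.3,0.3,0.3,0.3,0.3,0.3,0.3,0.3,0.3,0.3]}' 30
python3 - <<'E'
from h import *
c=grab('wrist','wrist4'); s=bot.get_obs(); print(s['ee_pos'],s['tcp_rot'],s['opening'])
E
```

```text
time: 7.35
ee_pos: [0.6491, 0.1086, 0.2574]
tcp_rot: [-174.8, 0.2, 7.3]
wrist_force: [0.1, -0.4, -0.2]
opening: 0.0556
[0.64925103 0.10960553 0.25720716] [-1.74758616e+02  1.60110120e-01  7.37766896e+00] 0.0555236098733536
```

View pics/wrist4.png

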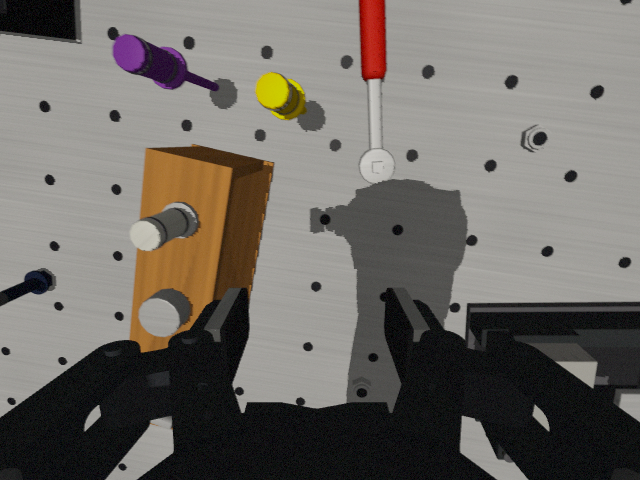

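The arm fell short of the commanded row total and is tilted by 5°. I'll check the joints.

Run:
```python
from h import *
s=bot.get_obs(); print(np.round(s['q'],1),np.round(s['qd'],1),s['tcp_rot'])
```

```text
[  7.3  22.   33.1 101.3   5.2 179.9] [-0.6 -1.9 -2.4 -0.6 -0.7  0.1] [-1.74758616e+02  1.60110120e-01  7.37766896e+00]
```

Joint 6 hit its +180° limit, since the needed yaw is at least q1. I'll use yaw 30° for the grasp and work out the correction.

Run:
```python
from h import *
c=load('wrist4')
A=R.from_euler('xyz',c['rot'],degrees=True);B=R.from_euler('xyz',[180,0,30],degrees=True)
print(np.degrees((B*A.inv()).as_rotvec())/8)
print('probe top',pt(c,147,236,.171),pt(c,147,236),'collar',pt(c,181,220,.121))
```

```text
[-0.61613248 -0.22963157  2.83555599]
probe top [0.6380875  0.22963639 0.171     ] [0.63803551 0.22971991 0.17084807] collar [0.63862621 0.22895491 0.121     ]
```

```bash
python3 -m jog '{"delta_pos":[[0,0.1,0],[0,0.3,0],[-0.06,0.4,0],[-0.06,0.4,0],[-0.06,0.4,0],[-0.06,0.4,0],[0,0.3,0],[0,0.1,0],[0,0,0],[0,0,0]],"turn":[[-0.1,-0.04,0.47],[-0.1,-0.04,0.47],[-0.1,-0.04,0.47],[-0.1,-0.04,0.47],[-0.1,-0.04,0.47],[-0.1,-0.04,0.47],[0,0,0],[0,0,0],[0,0,0],[0,0,0]],"hand":[0.3,0.3,0.3,0.3,0.3,0.3,0.3,0.3,0.3,0.3]}' 30
python3 - <<'E'
from h import *
c=grab('wrist','wrist5'); s=bot.get_obs(); print(s['ee_pos'],s['tcp_rot'],s['opening'],np.round(s['q'],1))
E
```

```text
time: 8.4
ee_pos: [0.6364, 0.2276, 0.2584]
tcp_rot: [-179.9, -0.2, 29.8]
wrist_force: [-0.2, -0.7, -0.2]
opening: 0.0556
[0.63646632 0.22737908 0.25840357] [-179.93272516   -0.18354014   29.77910489] 0.05535654531122315 [1.960e+01 2.470e+01 3.700e+01 1.022e+02 1.000e-01 1.698e+02]
```

View pics/wrist5.png

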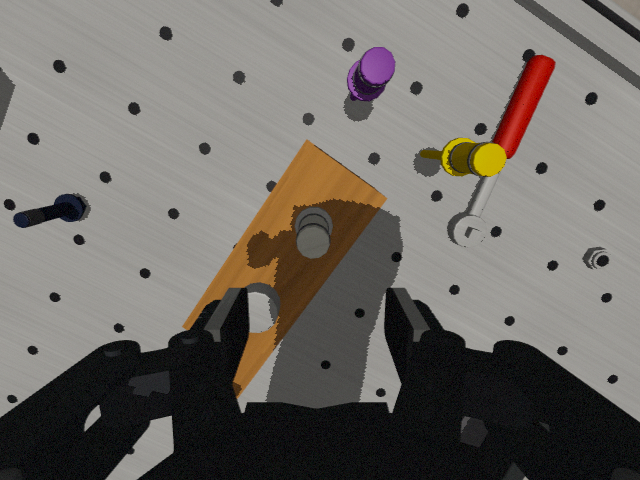

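Run:
```python
from h import *
c=load('wrist5')
a=pt(c,313,241,.171); b=pt(c,262,308,.137); print(a,pt(c,313,222,.121),b)
Rm=R.from_euler('xyz',c['rot'],degrees=True).as_matrix()
print('tool frame probe',Rm.T@(a-c['pos']),'plug rel probe in tool',Rm.T@(b-a))
```

```text
[0.63904052 0.23118478 0.171     ] [0.6405323  0.23258639 0.121     ] [0.5644465  0.23470831 0.137     ]
tool frame probe [ 0.00377257 -0.00171425  0.08737591] plug rel probe in tool [-0.06309451 -0.04007424  0.03384999]
```

```bash
python3 -m jog '{"delta_pos":[[0.03,0.07,-0.2],[0,0,-0.5],[0,0,-0.6],[0,0,-0.6],[0,0,-0.4],[0,0,-0.2],[0,0,-0.06],[0,0,0],[0,0,0],[0,0,0]],"turn":[[0,0,0],[0,0,0],[0,0,0],[0,0,0],[0,0,0],[0,0,0],[0,0,0],[0,0,0],[0,0,0],[0,0,0]],"hand":[0.3,0.3,0.3,0.3,0.3,0.3,0.3,0.3,0.3,0.3]}' 40
python3 - <<'E'
from h import *
c=grab('wrist','wrist6'); s=bot.get_obs(); print(s['ee_pos'],s['tcp_rot'],s['opening'])
E
```

```text
time: 9.45
ee_pos: [0.6383, 0.232, 0.1317]
tcp_rot: [-179.9, -0.3, 29.9]
wrist_force: [-0.1, -0.6, -0.1]
opening: 0.0555
[0.63816713 0.23204603 0.13146323] [-179.93969837   -0.28184468   29.8704496 ] 0.05553126060291165
```

View pics/wrist6.png

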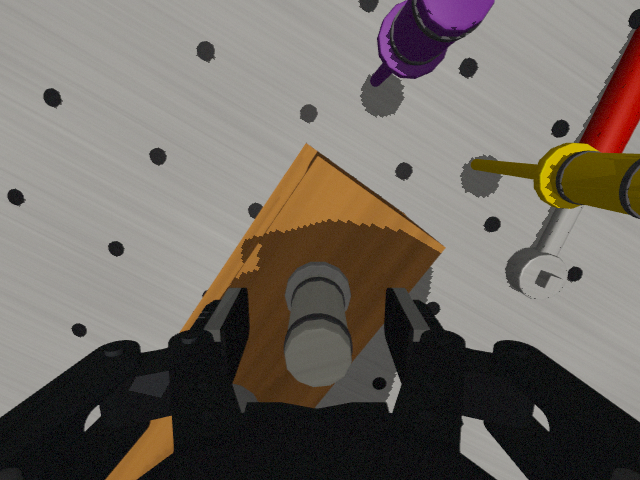

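The grip is centred between the pads, with its top at (318,357). Closing now.

```bash
python3 -m jog '{"delta_pos":[[0,0,0],[0,0,0],[0,0,0],[0,0,0],[0,0,0],[0,0,0],[0,0,0],[0,0,0],[0,0,0],[0,0,0]],"turn":[[0,0.035,0],[0,0,0],[0,0,0],[0,0,0],[0,0,0],[0,0,0],[0,0,0],[0,0,0],[0,0,0],[0,0,0]],"hand":[0,-0.3,-0.6,-1,-1,-1,-1,-1,-1,-1]}' 40
```

```text
time: 10.5
ee_pos: [0.6379, 0.2319, 0.1306]
tcp_rot: [-179.8, 0.0, 29.9]
wrist_force: [1.2, 0.9, 3.6]
opening: 0.0211
```

```bash
python3 -m jog '{"delta_pos":[[0,0,0.1],[0,0,0.2],[0,0,0.4],[0,0,0.5],[0,0,0.5],[0,0,0.5],[0,0,0.3],[0,0,0.1],[0,0,0],[0,0,0]],"turn":[[0,0,0],[0,0,0],[0,0,0],[0,0,0],[0,0,0],[0,0,0],[0,0,0],[0,0,0],[0,0,0],[0,0,0]],"hand":[-1,-1,-1,-1,-1,-1,-1,-1,-1,-1]}' 40
python3 - <<'E'
from h import *
c=grab('wrist','wrist7'); grab('scene','scene7'); s=bot.get_obs(); print(s['ee_pos'],s['tcp_rot'],s['opening'])
crop('scene7',300,150,460,310,4,'c_s7')
E
```

```text
time: 11.5
ee_pos: [0.6376, 0.2319, 0.2593]
tcp_rot: [-179.8, 0.1, 29.9]
wrist_force: [0.4, 0.4, -1.4]
opening: 0.0212
[0.63744885 0.2317923  0.25913881] [-1.79767028e+02  1.58047932e-01  2.98748082e+01] 0.020858119647271006
```

View pics/wrist7.png

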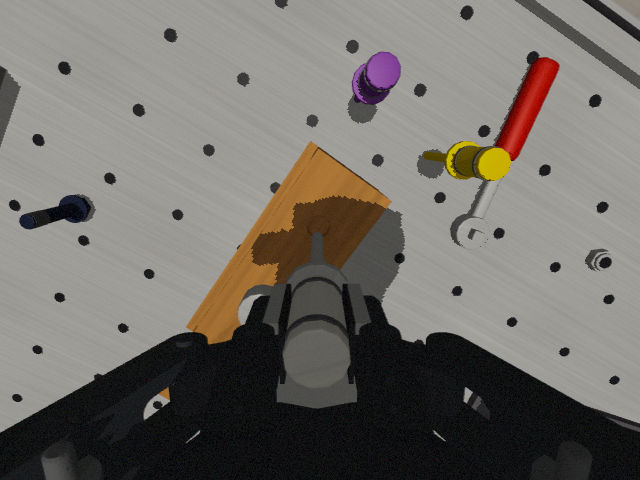

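View pics/c_s7.png

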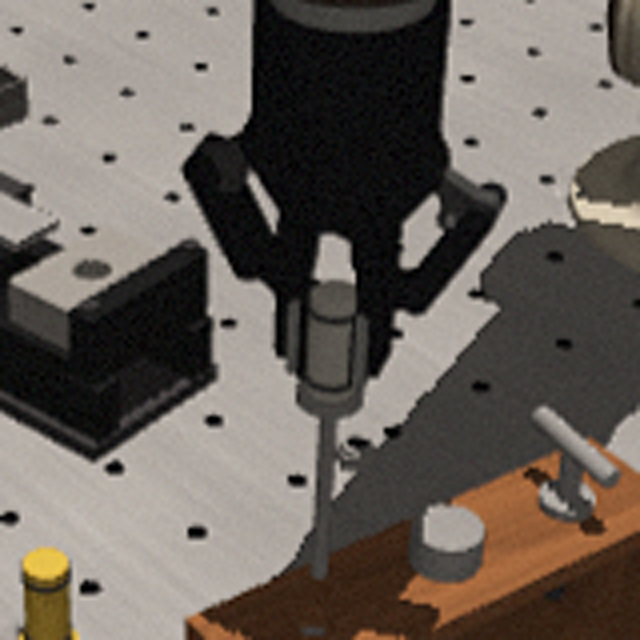

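The probe is held, with its stem tip near scene (379.8,294). I'll measure its tip position and tilt from both cameras.

Run:
```python
from h import *
crop('wrist7',270,200,370,320,5,'c_w7')
crop('scene7',365,215,400,310,8,'c_s7b')
# predicted pixels if vertical below TCP
def proj(c,p):
    q=np.linalg.inv(c2w(c))@np.r_[p,1]; return c['cx']+c['fx']*q[0]/-q[2], c['cy']-c['fy']*q[1]/-q[2]
for n in ('wrist7','scene7'):
    c=load(n); p=c['pos']; print(n,'tip',proj(c,p-[0,0,.1156]),'collar under',proj(c,p-[0,0,.0156]),'top',proj(c,p+[0,0,.0404]))
```

```text
wrist7 tip (np.float64(316.34325072780575), np.float64(235.55704303464046)) collar under (np.float64(315.5748620121286), np.float64(289.1700721612867)) top (np.float64(314.58791107353517), np.float64(358.03291246308856))
scene7 tip (np.float64(378.80007467643077), np.float64(292.8408080290907)) collar under (np.float64(381.488262605802), np.float64(249.2143148611528)) top (np.float64(383.15594303176437), np.float64(222.14959668627074))
```

View pics/c_w7.png

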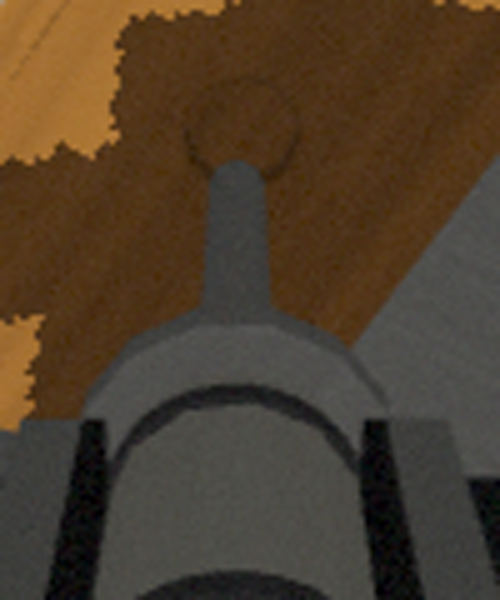

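View pics/c_s7b.png

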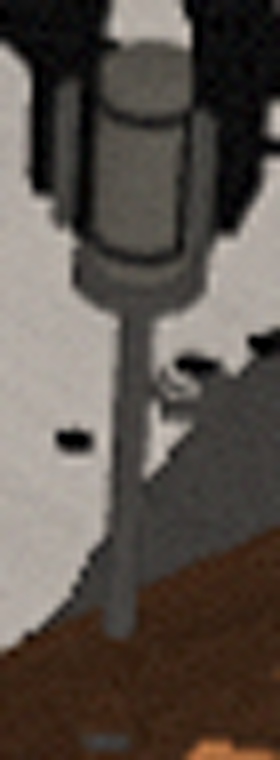

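The measured tip is within about 1 mm of directly below the TCP, so the probe is upright. Now moving it over the bore.

```bash
python3 -m jog '{"delta_pos":[[-0.11,-0.3,0.05],[-0.22,-0.6,0],[-0.3,-0.8,0],[-0.34,-0.9,0],[-0.34,-0.9,0],[-0.34,-0.9,0],[-0.3,-0.8,0],[-0.26,-0.7,0],[-0.19,-0.5,0],[-0.11,-0.3,0]],"turn":[[0,0,0],[0,0,0],[0,0,0],[0,0,0],[0,0,0],[0,0,0],[0,0,0],[0,0,0],[0,0,0],[0,0,0]],"hand":[-1,-1,-1,-1,-1,-1,-1,-1,-1,-1]}' 40
```

```text
time: 12.6
ee_pos: [0.511, -0.1049, 0.2624]
tcp_rot: [-179.8, 0.1, 29.8]
wrist_force: [0.1, 0.5, -1.0]
opening: 0.021
```

```bash
python3 -m jog '{"delta_pos":[[-0.03,-0.12,0],[-0.03,-0.1,0],[0,0,-0.1],[0,0,-0.25],[0,0,-0.25],[0,0,-0.15],[0,0,-0.05],[0,0,0],[0,0,0],[0,0,0]],"turn":[[0,0,0],[0,0,0],[0,0,0],[0,0,0],[0,0,0],[0,0,0],[0,0,0],[0,0,0],[0,0,0],[0,0,0]],"hand":[-1,-1,-1,-1,-1,-1,-1,-1,-1,-1]}' 40
python3 - <<'E'
from h import *
c=grab('wrist','wrist8'); grab('top','top8');grab('scene','scene8'); s=bot.get_obs(); print(s['ee_pos'],s['tcp_rot'],s['opening'])
crop('scene8',255,150,365,265,6,'c_s8'); crop('wrist8',250,180,380,300,5,'c_w8')
E
```

```text
time: 13.6
ee_pos: [0.5094, -0.1141, 0.2234]
tcp_rot: [-179.8, 0.0, 29.9]
wrist_force: [-0.3, -1.0, -0.4]
opening: 0.0212
[ 0.50935599 -0.11416463  0.22319667] [-1.79808094e+02  3.00950724e-02  2.98691847e+01] 0.0211463836637619
```

View pics/c_w8.png

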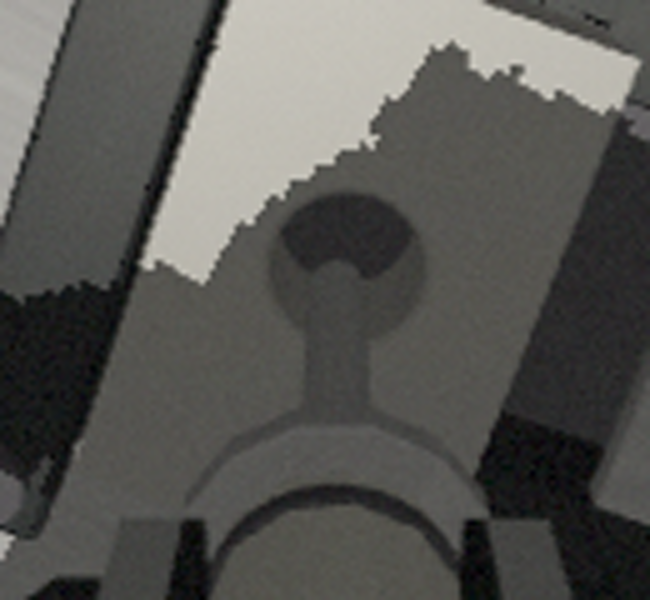

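View pics/c_s8.png

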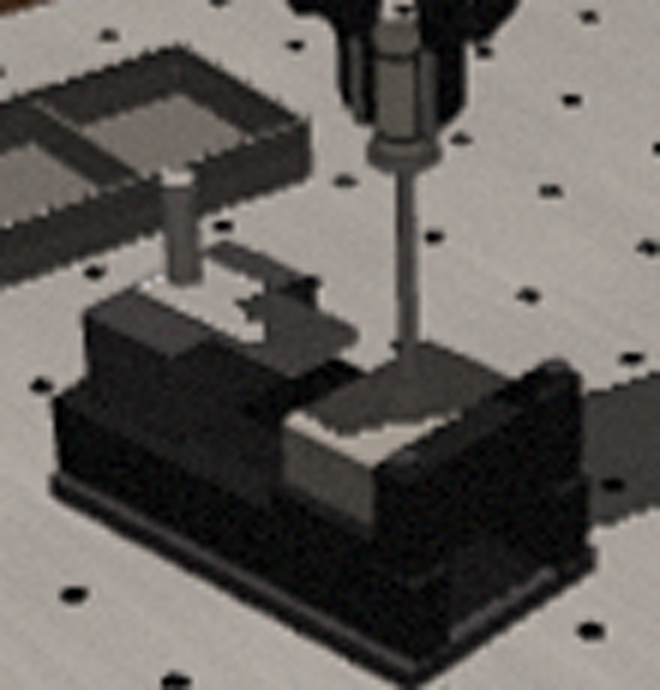

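In the wrist crop the bore centre is at (347,268) and the tip centre at about (338,285).

Run:
```python
from h import *
c=load('wrist8'); b=pt(c,250+347/5,180+268/5,.092)
for y in (280,288,295): t=pt(c,250+338/5,180+y/5,.1076); print('tip',t,'bore',b,'move',b-t, t-c['pos'])
P=[pt(c,250+x/5,180+y/5,.092) for x,y in [(267,268),(427,268),(347,190),(347,345)]]; print(np.linalg.norm(P[0]-P[1]),np.linalg.norm(P[2]-P[3]))
# predicted pixel half-length of tip disc radius 4mm
def proj(c,p):
    q=np.linalg.inv(c2w(c))@np.r_[p,1]; return np.array([c['cx']+c['fx']*q[0]/-q[2], c['cy']-c['fy']*q[1]/-q[2]])
Rm=R.from_euler('xyz',c['rot'],degrees=True).as_matrix()
t=np.r_[c['pos'][:2],.1076]
print((proj(c,t)-[250,180])*5,(proj(c,t+.004*Rm[:,0])-[250,180])*5)
```

```text
tip [ 0.5098086  -0.11506854  0.1076    ] bore [ 0.50870739 -0.11730209  0.092     ] move [-0.00110121 -0.00223354 -0.0156    ] [ 0.0003737  -0.00093781 -0.11579922]
tip [ 0.50877426 -0.11566503  0.1076    ] bore [ 0.50870739 -0.11730209  0.092     ] move [-6.68728519e-05 -1.63705694e-03 -1.56000000e-02] [-0.00066064 -0.00153429 -0.11579922]
tip [ 0.50786723 -0.1161881   0.1076    ] bore [ 0.50870739 -0.11730209  0.092     ] move [ 0.00084015 -0.00111399 -0.0156    ] [-0.00156767 -0.00205736 -0.11579922]
0.02446988355571127 0.02441282502047169
[331.08516802 279.0300149 ] [331.10463171 252.08400573]
```

```bash
python3 -m jog '{"delta_pos":[[0,-0.036,0],[0,0,0],[0,0,0],[0,0,-0.06],[0,0,-0.12],[0,0,-0.14],[0,0,-0.12],[0,0,-0.06],[0,0,0],[0,0,0]],"turn":[[0,0,0],[0,0,0],[0,0,0],[0,0,0],[0,0,0],[0,0,0],[0,0,0],[0,0,0],[0,0,0],[0,0,0]],"hand":[-1,-1,-1,-1,-1,-1,-1,-1,-1,-1]}' 40
python3 - <<'E'
from h import *
c=grab('wrist','wrist9'); grab('scene','scene9'); s=bot.get_obs(); print(s['ee_pos'],s['tcp_rot'],s['wrist_force'])
crop('scene9',285,180,345,240,10,'c_s9'); crop('wrist9',250,180,380,300,5,'c_w9')
E
```

```text
time: 14.75
ee_pos: [0.5092, -0.1159, 0.1979]
tcp_rot: [-179.8, 0.1, 29.9]
wrist_force: [0.8, 0.2, -0.3]
opening: 0.0212
[ 0.50936853 -0.11591343  0.19819631] [-1.79806105e+02  2.88937423e-02  2.98748589e+01] [ 0.26759793 -0.59082625 -1.73153897]
```

View pics/c_w9.png

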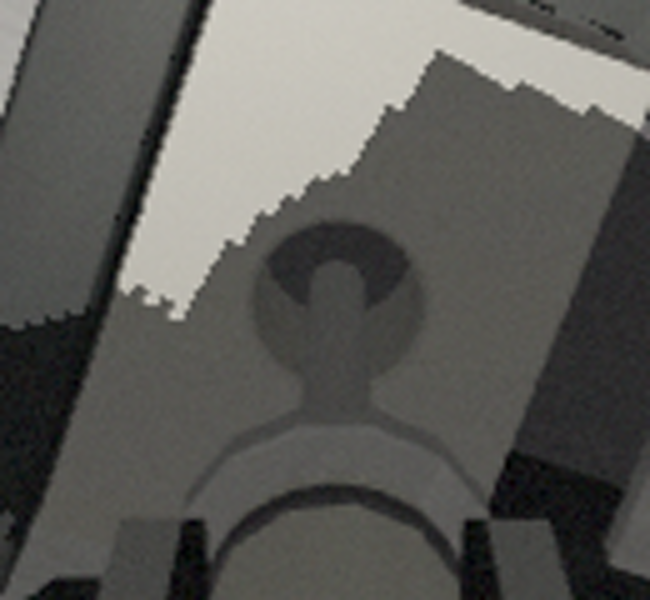

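View pics/c_s9.png

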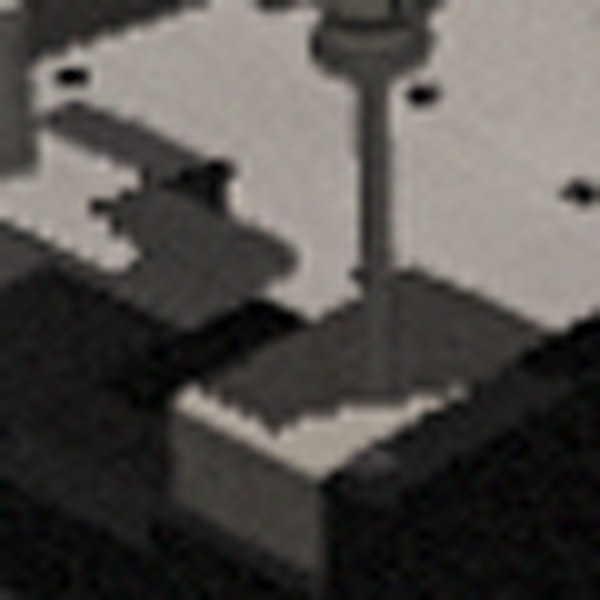

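Run:
```python
from h import *
c=load('wrist9'); b=pt(c,250+338.5/5,180+304/5,.092); t=pt(c,250+338.5/5,180+286.5/5,c['pos'][2]-.1156)
P=[pt(c,250+x/5,180+y/5,.092) for x,y in [(252,304),(425,304),(338,220),(338,388)]]; print(np.linalg.norm(P[0]-P[1]),np.linalg.norm(P[2]-P[3]))
print(b,t,b-t)
e=cv2.imread('pics/c_s9.png'); cv2.imwrite('pics/c_s9e.png',cv2.convertScaleAbs(e,alpha=2.2,beta=-60))
e=cv2.imread('pics/c_w9.png'); cv2.imwrite('pics/c_w9e.png',cv2.convertScaleAbs(e,alpha=2.5,beta=-60))
```

```text
0.024131980772784067 0.02426867002020285
[ 0.50872408 -0.11736013  0.092     ] [ 0.50874783 -0.11734976  0.08234403] [-2.37502369e-05 -1.03675191e-05  9.65596741e-03]
```

View pics/c_s9e.png

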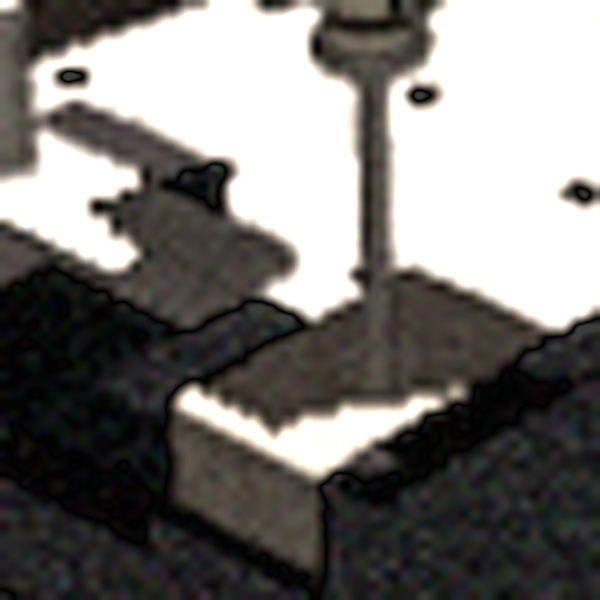

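View pics/c_w9e.png

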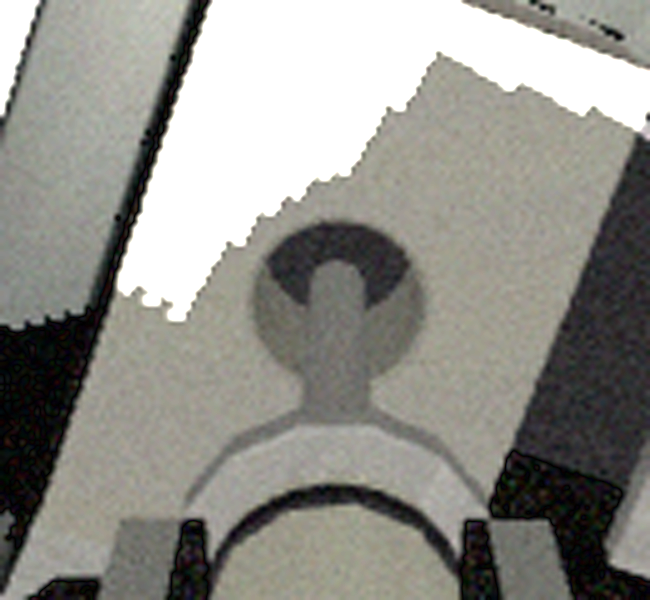

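Run:
```python
from h import *
def proj(c,p):
    q=np.linalg.inv(c2w(c))@np.r_[p,1]; return np.array([c['cx']+c['fx']*q[0]/-q[2], c['cy']-c['fy']*q[1]/-q[2]])
for n in('scene9','scene8'):
    c=load(n);t=c['pos']
    for z in (.0404,-.0156,-.05,-.1,-.1156): print(n,z,proj(c,t+[0,0,z]))
    print(proj(c,np.array([.5087,-.1173,.092])))
# stem column centres from scene8: use depth edges
c=load('scene8'); f=c['frame'].astype(float).mean(2)
for r in range(178,214,4): print(r,f[r,315:332].astype(int))
```

```text
scene9 0.0404 [320.78253543 163.59214173]
scene9 -0.0156 [321.25649553 184.71345212]
scene9 -0.05 [321.53520158 197.13356322]
scene9 -0.1 [321.92450965 214.48248465]
scene9 -0.1156 [322.04232068 219.73255399]
[321.83293903 216.23930944]
scene8 0.0404 [320.98322441 153.97094029]
scene8 -0.0156 [321.45800729 175.63508316]
scene8 -0.05 [321.73703439 188.36697197]
scene8 -0.1 [322.12658927 206.14219688]
scene8 -0.1156 [322.2444287  211.51916035]
[321.83293903 216.23930944]
178 [158 157 143 103  80  82  58  63  60  76 103 132 165 165 160 159 155]
182 [160 156 160 162 160 151  50  58  72 143 160 159 162 162 160 158 158]
186 [160 158 160 161 160 152  47  60  61 111 165 162 161 164 160 159 161]
190 [155 152 152 155 156 150  66  60  69 114 152  85  85 120 167 165 158]
194 [151 155 155 151 158 149  70  57  62 114 159 158 161 162 160 158 160]
198 [160 160 157 162 163 153  67  60  69 111 163 159 157 160 160 156 161]
202 [157 159 158 157 157 153  98  56  57  95 165 159 158 161 155 156 159]
206 [160 161 157 161 156 129  77  60  62  88 139 124 148 154 162 160 160]
210 [152 164 149 133  81  49  53  60  63  52  53  54  50  54  53  55  53]
```

The stem is upright, matching the predicted projection to within about 0.5 px, and centred in the bore to within about 0.1 mm by the wrist measurement. Lowering the rest of the way.

```bash
python3 -m jog '{"delta_pos":[[0,0,-0.06],[0,0,-0.12],[0,0,-0.16],[0,0,-0.18],[0,0,-0.18],[0,0,-0.16],[0,0,-0.1],[0,0,-0.05],[0,0,0],[0,0,0]],"turn":[[0,0,0],[0,0,0],[0,0,0],[0,0,0],[0,0,0],[0,0,0],[0,0,0],[0,0,0],[0,0,0],[0,0,0]],"hand":[-1,-1,-1,-1,-1,-1,-1,-1,-1,-1]}' 40
python3 - <<'E'
from h import *
c=grab('wrist','wrist10'); grab('scene','scene10');grab('top','top10'); s=bot.get_obs(); print(s['ee_pos'],s['tcp_rot'],s['wrist_force'],s['qd'])
crop('wrist10',250,180,380,300,5,'c_w10')
e=cv2.imread('pics/c_w10.png'); cv2.imwrite('pics/c_w10e.png',cv2.convertScaleAbs(e,alpha=2.5,beta=-60))
E
```

```text
time: 15.85
ee_pos: [0.5094, -0.1159, 0.1477]
tcp_rot: [-179.8, 0.0, 29.9]
wrist_force: [0.4, -0.3, -0.7]
opening: 0.0208
[ 0.50942257 -0.11592718  0.14776229] [-1.79810615e+02  2.49323880e-02  2.98787358e+01] [ 0.12133456  0.05025856 -1.40154086] [-0.0229106   0.05958026 -0.2113814  -0.05882894 -0.02807608 -0.08269374]
```

View pics/c_w10e.png

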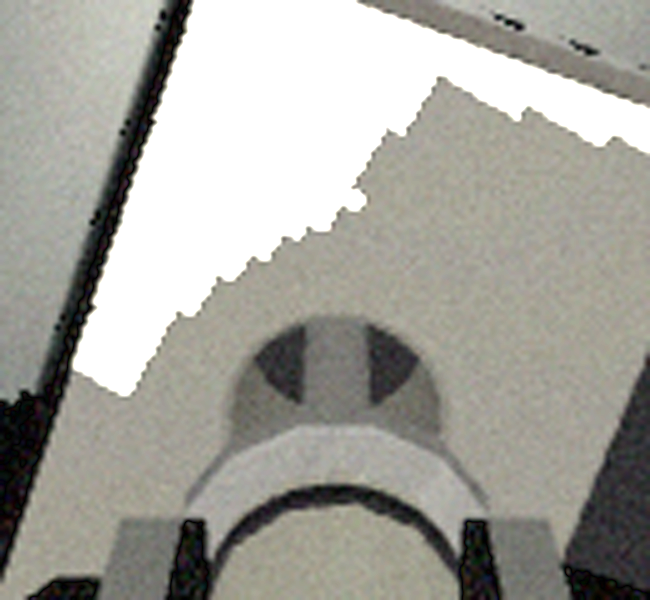

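View pics/scene10.png

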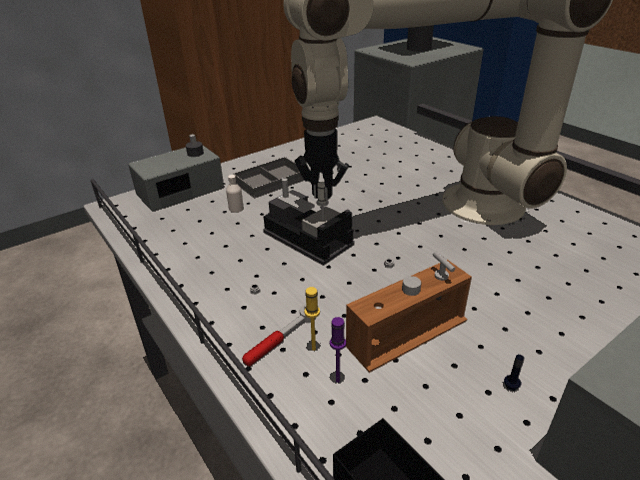

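Run:
```python
from h import *
c=load('wrist3'); p=pt(c,507,251,.153); b=np.array([.5084,-.1177,.092])
d=p-b; a=np.radians(10); print(p, 'post in fixture y',-np.sin(a)*d[0]+np.cos(a)*d[1],'x',np.cos(a)*d[0]+np.sin(a)*d[1])
# tongue front edge
for u,v in [(371,209),(370,257)]:
    d=pt(c,u,v,.102)-b; print(-np.sin(a)*d[0]+np.cos(a)*d[1])
c=load('wrist1'); b=np.array([.5084,-.1177,.092])
for u,v in [(162,177),(166.5,231)]:
    d=pt(c,u,v,.102)-b; print('before',-np.sin(a)*d[0]+np.cos(a)*d[1])
```

```text
[ 0.53221696 -0.2503069   0.153     ] post in fixture y -0.1347280781566983 x 0.0004281799760772996
-0.046011058669897215
-0.04675283924744785
before 0.009011251611850473
before 0.009863722021298338
```

Run:
```python
from h import *
ticket.job_done(); s=bot.get_obs(); print(s['time'],s['ee_pos'],s['wrist_force'])
```

```text
the job is handed in; nothing more can be done
the job is handed in; nothing more can be done
```

I pulled the slide jaw back to its stop, took the silver probe out of the rack's end hole, and lowered it through the bore. I handed the job in at about 16 s with the gripper still holding the probe there.

- **Jaw:** It travelled about 56 mm from where it started, then stopped moving while the pull rose to about 42 N on the wrist. I took that as the stop. The 55 mm threshold is met only if the jaw started at 0 or further back, as the task states. A later wrist image showed the tongue about 46 mm behind the bore centre.
- **Probe depth:** From the recorded tool height the tip is at about z = 0.032 m, which is 20 mm below the block and 20 mm above the base plate. I worked this out from the grasp height; no camera could see the tip inside the fixture.
- **Centring:** Measured in the wrist image as the tip entered, the stem was within about 0.1 mm of the bore centre. In the final image it was centred left to right; the collar hid the other direction.
- **Contact:** The wrist force stayed at about 1.5 N or less in the lowering readings, consistent with the probe's own weight. I saw no sign of touching.
- **Other objects:** In the last scene picture the block is seated and everything else looks unmoved.

Two things didn't go cleanly:
- **Wrist joint limit:** On the way to the rack the last joint reached its 180° limit and the tool tilted about 5°. I straightened it and used a different wrist angle before grasping.
- **Camera disagreement:** The top and wrist cameras disagreed by about 2–3 mm on the bore's position. I aligned on the tip and bore seen together in the wrist image.

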